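Lock the guide roller's axle pin with its R-clip

TASK

The axle pin of the guide roller has slipped part of the way out of its stand. Push the pin fully home, then take the R-clip from its rack and lock the pin: feel for the cross-hole in the pin's free end, push the clip's straight leg down through it, square to the pin, until the bent leg has ridden over the pin and closed round it. Do it gently, without forcing anything or moving the other things on the bench, and leave the clip sitting there.

Things in the scene. Friction and masses are not known exactly. Their poses are not given: they have to be found in the camera images.
- axle_mid (a point): Centre of the roller, on the axle pin's axis, 75 mm above the bench. Axes are the fixed stand's: y along the pin towards its head, z up, x across. Dark steel base 80 (x) by 92 (y) mm, two grey side plates 50 mm wide, tops 96 mm above the bench, black rubber roller of 52 mm diameter between them.
- washer_face (a point): On the pin's axis, outer face of the steel washer on the free-end side (35 mm from axle_mid along -y). The bare 24 mm steel shaft sticks out here. With the pin home its one vertical cross-hole, 8.5 mm wide, right through, is centred 8 to 38 mm beyond this face: it differs from pin to pin and is not measured. The shaft ends 12.5 mm past the hole's centre.
- axle_pin (a joint): How far the axle pin is out (m): 0 = fully home, head against its washer; starts 0.018 to 0.030. It slides along the stand's y with about 7 N of friction and stops hard at 0; do not press with over 45 N.
- pin_head (a point): Centre of the outer face of the pin's round head (38 mm diameter, 10 mm thick); moves with the pin. Push it along the stand's -y. With the pin home it lies 45 mm from axle_mid.
- clip_tab (a point): Centre of the R-clip's black finger tab, 32 (x) by 14 (y) by 28 (z) mm, to be gripped across its 14 mm (y). The clip stands upright in the rack's slot, tab resting on the rack's top. Axes: z up along the straight leg, x towards the bent leg, y across the wire. When home this point is 56 mm above the pin's axis, with 4 mm of play either way; the bent leg may be on either side of the pin.
- clip_leg_tip (a point): Round end of the R-clip's straight leg (steel wire, 6 mm diameter), on the leg's axis, 96 mm below clip_tab and 6 mm towards -x of it.
- bent_leg (a joint): Spring-back of the R-clip's bent leg (rad), 0 = relaxed, positive = open. 6 mm wire on the +x side of the straight leg: a belly that fits round the pin 56 mm below clip_tab, pinched in at 74 mm, flared end at 93 mm. It opens to about 0.1 riding over the pin, which takes about 5 to 15 N of push; over 40 N between clip and pin damages them.
- clip_rack: Fixed sheet-metal rack, 92 mm high, 44 (x) by only 13 (y) mm over its slotted upright, so fingers can pass beside it; foot 90 by 80 mm. It holds the clip in an 8 mm wide slot along its x (sides 36 mm deep, open below, so the legs show); origin on the bench under the clip's straight leg.
- paste_jar: Bystander: jar, 69 mm diameter, 73 mm high, origin at its underside.
- beeswax: Bystander: lump of wax 37x53x24 mm, origin at its underside.
- nail_tin: Bystander: open round tin 73 mm diameter, 24 mm high, origin at its underside.
Mind the look-alikes: they are no part of the job. What is shaped like the clip_rack but red or yellow is not meant.

How it is judged:
By the outcome, as a careful person would: the job done as asked, in the order asked, and still so for the second after the job is handed in, with the robot touching nothing.
It also fails if it takes over 64 s, if anything falls off the work surface, if the arm or the gripper's body presses on something with over 40 N, if the wrist force passes 120 N, or if a joint passes its speed limit or range.

ROBOT

A 6-joint arm with a two-finger parallel gripper is mounted at the origin on a cart in front of the work surface, level with it; the furniture and walls round the work are solid. World frame = base frame: x ahead of the robot, y to its left, z up, the work surface at z = 0. Lengths are in m, angles in rad, forces in N, time in s.
With the tool pointing down it reaches from about 0.35 to 0.975 m from the base axis. Payload 7.1 kg.
Tool frame: the origin (TCP) lies midway between the tips of the shut fingers; the grasp point (between the pads) lies 19 mm behind it; z points along the fingers, y is the line along which they close (so a half turn about z gives the same grasp; the last joint's range is limited). The gripper opens to 88 mm and grips with 3 to 60 N. Pads are 20 mm wide; open, the fingers measure 115 mm over their backs; the gripper's body (75 mm by 178 mm) begins 61 mm behind the grasp point.
Start: joints at [-1.27, 0.423, 1.63, -0, 1.089, -0.019], TCP at [0.197, -0.593, 0.223] pointing down, gripper open.
Joint ranges: [-3, 3], [-0.9, 2.11], [0.09, 2.58], [-1.31, 4.45], [0.11, 2.69], [-2.54, 2.54]. Speed limits (rad/s): [2.39, 2.39, 3.01, 3.14, 3.14, 3.14].

INTERFACE

Orientations are given as a unit quaternion [w, x, y, z].
In Python, from station import move_pose, movel, movej, command_gripper, wait, inverse_kinematics, read_camera, camera_info, MotionError, job_done, get_time, get_joint_pos, get_qvel, get_effort, get_tcp_pos, get_ee_rot, get_ft_force, get_ft_torque, get_grip_width, get_finger_force gives the robot as it stands. Calls block until the motion is done:
- move_pose(position, orientation): joint-space move of the TCP to a pose.
- movel(position, frame=None, v=0.15, until_force=None): straight line of the TCP; frame=None keeps the orientation; v is the mean speed in m/s. With until_force (N) it stops when the force on the tool has changed by that much, and returns True; else False.
- movej(angles): joint-space move.
- command_gripper(opening): opening from 0.0 (shut) to 1.0 (fully open); the grip force is fixed at half the most; returns when the fingers have stopped.
- wait(seconds).
- inverse_kinematics(position, orientation): joint angles nearest the present ones, or None.
- read_camera(name): name is "side" or "top" or "wrist"; returns the picture (400x640x3 uint8, red, green, blue); there is no depth.
- camera_info(name): a dict with "intrinsics" (3x3 intrinsics, pixels), "dist" ([k1, k2, p1, p2, k3] as OpenCV has them; the pictures are not rectified), "T" (4x4, takes a point from camera to world coordinates); the wrist camera has in their place "tool_from_camera" (4x4, takes a point from camera to tool coordinates, whose origin is the TCP and whose axes are the flange's). Camera axes: x right, y up, looking along -z (the intrinsics and any distortion apply to the point x, -y, -z); pixel columns grow to the right and rows downward; lengths in m; the calibration is good to about 2 mm. A picture is of the moment at which its call begins: read the wrist's pose just before it. camera_info takes no time and is no camera call.
A pose or a line that the arm cannot do raises MotionError and nothing moves.
- job_done(): hands the job in; it is judged then, once.
Readings, each from a call of its own:
- get_time(): time.
- get_joint_pos(): joint angles.
- get_qvel(): joint speeds.
- get_effort(): joint torques, N m.
- get_tcp_pos(): TCP position.
- get_ee_rot(): TCP orientation.
- get_ft_force(): force on the tool from outside, world axes, zero at the start.
- get_ft_torque(): the same for the moment, N m.
- get_grip_width(): opening from 0.0 (shut) to 1.0 (fully open).
- get_finger_force(): force on a finger pad.
Only numpy, scipy, OpenCV 4.12 (cv2) and the standard library are available. Lean on these libraries where they do the work, as an engineer would, in place of code of your own. Each camera call takes 0.05 s, during which the arm holds its last target. There are 200 camera calls.

## Working session

There is one attempt and no reset: what is moved stays moved. The work goes in short steps, each a Python script; the robot and the scene stay as the last script left them, time stands still between calls to the robot, and variables do not carry over. Pictures are saved under pics/ and viewed, at most 10 in all, crops included, and the job is handed in when it is done.

```bash
mkdir -p pics
cat > h.py <<'E'
import numpy as np, cv2
from station import *
from scipy.spatial.transform import Rotation as R
def shot(n,f):
    p,q=get_tcp_pos(),get_ee_rot()
    im=read_camera(n); cv2.imwrite(f,im[:,:,::-1]); return im
def Tcam(n,p=None,q=None):
    c=camera_info(n)
    if n!='wrist': return np.array(c['T'])
    T=np.eye(4); T[:3,:3]=R.from_quat(np.roll(q,-1)).as_matrix(); T[:3,3]=p
    return T@np.array(c['tool_from_camera'])
def ray(n,uv,p=None,q=None):
    c=camera_info(n);T=Tcam(n,p,q)
    u=cv2.undistortPoints(np.array([[uv]],float),np.array(c['intrinsics'],float),np.array(c['dist'],float))[0,0]
    d=T[:3,:3]@np.array([u[0],-u[1],-1]); return T[:3,3],d/np.linalg.norm(d)
def atz(r,z): o,d=r; return o+d*(z-o[2])/d[2]
def tri(*rs):
    A=np.zeros((3,3));b=np.zeros(3)
    for o,d in rs: P=np.eye(3)-np.outer(d,d);A+=P;b+=P@o
    x=np.linalg.solve(A,b); return x,[round(float(np.linalg.norm((np.eye(3)-np.outer(d,d))@(x-o)))*1000,1) for o,d in rs]
def proj(n,X,p=None,q=None):
    c=camera_info(n);T=Tcam(n,p,q);Y=T[:3,:3].T@(np.array(X)-T[:3,3])
    return cv2.projectPoints(np.array([[Y[0],-Y[1],-Y[2]]]),np.zeros(3),np.zeros(3),np.array(c['intrinsics'],float),np.array(c['dist'],float))[0].ravel()
def quat(yaw): # tool down, tool y axis at angle yaw+90deg in world
    return np.roll((R.from_euler('z',yaw)*R.from_euler('x',np.pi)).as_quat(),1)
E
python3 - <<'E'
from h import *
for n in('top','side'):
    im=shot(n,f'pics/{n}0.png'); cv2.imwrite(f'pics/{n}0b.png',cv2.resize(im[:,:,::-1],(800,500),interpolation=cv2.INTER_CUBIC))
    print(n,np.round(camera_info(n)['T'],3).tolist())
print(camera_info('wrist')['tool_from_camera'],get_ee_rot(),get_time())
print(R.from_quat(np.roll(get_ee_rot(),-1)).as_matrix().round(2))
E
```

```text
top [[-0.001, 0.989, -0.15, 0.398], [-1.0, -0.001, -0.002, -0.061], [-0.002, 0.15, 0.989, 1.118], [0.0, 0.0, 0.0, 1.0]]
side [[0.996, 0.028, -0.084, 0.466], [-0.089, 0.383, -0.92, -1.06], [0.006, 0.923, 0.384, 0.497], [0.0, 0.0, 0.0, 1.0]]
[[ 1.03892594e-04  9.69939295e-01  2.43346981e-01  6.59615519e-02]
 [ 9.99999870e-01  2.06881734e-05 -5.09391374e-04 -1.55914352e-04]
 [-4.99113115e-04  2.43347002e-01 -9.69939167e-01 -1.61506695e-01]
 [ 0.00000000e+00  0.00000000e+00  0.00000000e+00  1.00000000e+00]] [-6.49919553e-04  9.87243321e-01  1.59217438e-01 -1.00625453e-04] 0.1
[[ 0.95  0.31 -0.  ]
 [ 0.31 -0.95  0.  ]
 [ 0.   -0.   -1.  ]]
```

View pics/top0b.png

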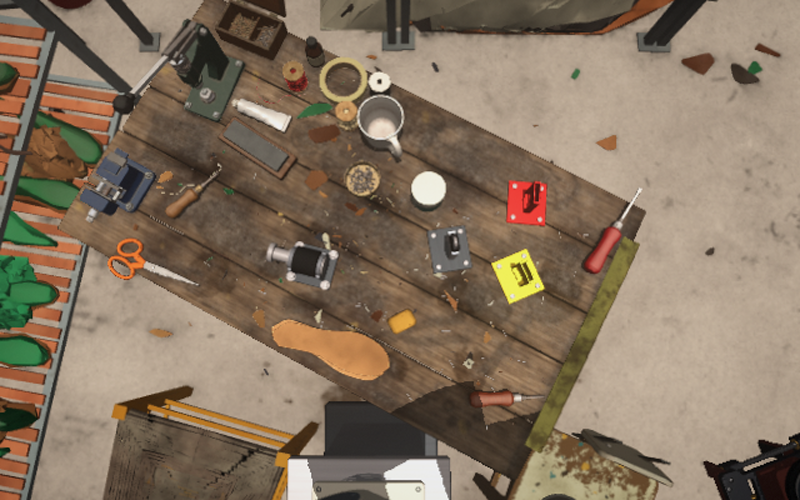

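View pics/side0b.png

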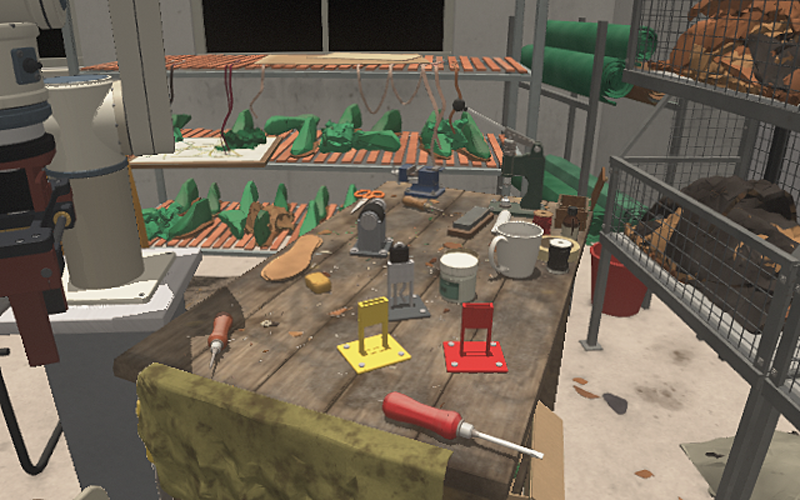

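The top view shows the stand at about (305,262), the grey rack with the clip at (449,247), and the red and yellow decoys to the right of them. In the side view the stand is at (370,225) and the clip at (400,255). I'll enlarge both.

Run:
```python
import cv2,numpy as np
t=cv2.imread('pics/top0.png');s=cv2.imread('pics/side0.png')
def c(im,x,y,w,h,k): return cv2.resize(im[y:y+h,x:x+w],None,fx=k,fy=k,interpolation=cv2.INTER_CUBIC)
# top crops: stand (205,180) 70x55 ; rack (335,170) 50x55 ; side: (270,150) 80x110
a=np.hstack([c(t,205,180,80,55,5),c(t,333,170,55,55,5)])
cv2.imwrite('pics/z1.png',a)
cv2.imwrite('pics/z2.png',c(s,270,150,90,115,5)[:, :])
```

```text
(no output)
```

View pics/z1.png

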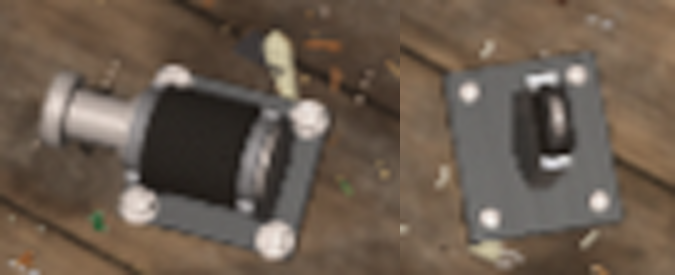

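View pics/z2.png

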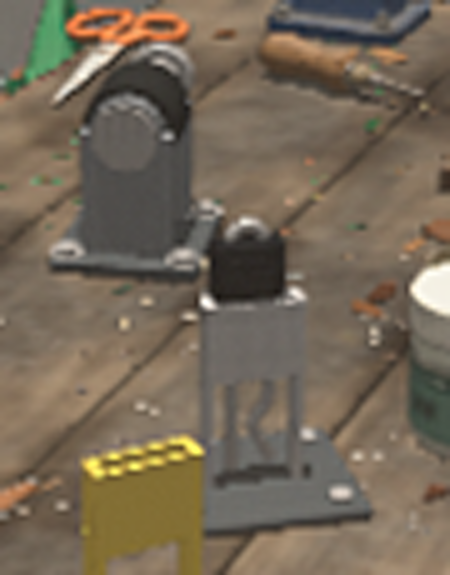

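The top crop shows the pin head on the left (world +y), out by about 25 mm, with the free end on the right near the washer. The side crop shows the clip's bent leg on the right, towards world +x. Next I'll localise both and take wrist views above them.

Run:
```python
from h import *
t=lambda x,y:(205+x/5,180+y/5); t2=lambda x,y:(333+(x-400)/5,170+y/5); s=lambda x,y:(270+x/5,150+y/5)
B=np.array([atz(ray('top',t(*p)),.010) for p in[(173,77),(310,120),(275,240),(138,205)]])
print('bolts',B.round(4).tolist(),B.mean(0).round(4))
d=(B[0]+B[3]-B[1]-B[2])[:2]; print('stand y dir angle',np.degrees(np.arctan2(d[1],d[0])))
print('pin head outer',atz(ray('top',t(45,112)),.075).round(4))
C=np.array([atz(ray('top',t2(*p)),.006) for p in[(469,92),(577,75),(599,202),(490,218)]])
print('rack',C.round(4).tolist(),C.mean(0).round(4))
d=(C[0]+C[1]-C[2]-C[3])[:2]; print('rack x angle',np.degrees(np.arctan2(d[1],d[0])))
# tab top: top view highlight ; rack top ends
e=[atz(ray('top',t2(*p)),.092)for p in[(541,78),(556,162)]];print('upright ends',np.round(e,4).tolist(),np.mean(e,0))
d=e[0]-e[1];print(np.degrees(np.arctan2(d[1],d[0])))
print('upright mid tri',tri(ray('top',t2(548,120)),ray('side',s(254,296))))
print('stand bolts side',tri(ray('top',t(138,205)),ray('side',s(65,247))),)
```

```text
bolts [[0.5726, 0.1432, 0.01], [0.5503, 0.0727, 0.01], [0.4891, 0.0894, 0.01], [0.5069, 0.1593, 0.01]] [0.5297 0.1162 0.01  ]
stand y dir angle 74.07977526588448
pin head outer [0.5454 0.1925 0.075 ]
rack [[0.591, -0.1311, 0.006], [0.5998, -0.1867, 0.006], [0.534, -0.1968, 0.006], [0.5259, -0.1411, 0.006]] [ 0.5627 -0.1639  0.006 ]
rack x angle 8.709358193200766
upright ends [[0.5828, -0.1599, 0.092], [0.5426, -0.1664, 0.092]] [ 0.56267813 -0.16314726  0.092     ]
9.107929767972347
upright mid tri (array([ 0.56392928, -0.16281786,  0.09385652]), [1.6, 1.6])
stand bolts side (array([ 0.50110858,  0.16447189, -0.01754396]), [8.5, 8.5])
```

```bash
cat >> h.py <<'E'
A=np.radians(74.1); Y=np.array([np.cos(A),np.sin(A),0]); X=np.array([np.sin(A),-np.cos(A),0]); C0=np.array([.5297,.1162,0])
def P(x,y,z): return C0+X*x+Y*y+np.array([0,0,z])
E
python3 - <<'E'
from h import *
for yaw in (A,A-np.pi): print(inverse_kinematics(P(0,.13,.066),quat(yaw)))
yaw=A if inverse_kinematics(P(0,.13,.066),quat(A)) is not None else A-np.pi
q=min((quat(y) for y in(A,A-np.pi)),key=lambda q:9 if (j:=inverse_kinematics(P(0,.13,.066),q)) is None else abs(j[5]))
command_gripper(0.0)
move_pose(P(0,.125,.20),q)
movel(P(0,.118,.066),v=.15)
print(get_time(),get_tcp_pos())
r=movel(P(0,.080,.066),v=.04,until_force=4)
print(r,((get_tcp_pos()-C0)@Y),get_ft_force())
r=movel(P(0,.047,.066),v=.02,until_force=16)
print(r,((get_tcp_pos()-C0)@Y),get_ft_force(),get_time())
E
```

```text
[ 3.83957110e-01  6.15204658e-01  1.73731184e+00 -4.44089210e-16
  7.89076155e-01  6.61464461e-01]
[ 0.38395711  0.61520466  1.73731184  0.          0.78907615 -2.48012819]
5.6583 [0.56269435 0.22992237 0.06678499]
True 0.08600684232449488 [ 0.93006309 -0.02955912 -0.06346505]
True 0.05800139331499424 [0.36841835 3.25549962 0.89137515] 7.8
```

Run:
```python
from h import *
r=movel(P(0,.045,.066),v=.015,until_force=20)
print(r,((get_tcp_pos()-C0)@Y),get_ft_force(),get_time())
movel(P(0,.075,.066),v=.1)
p=get_tcp_pos()
movel(P(0,.075,.22),v=.2)
yaw=A-np.pi/2
# look at free end from two places
for i,(x,y) in enumerate([(.02,-.05),(.0,-.11)]):
    move_pose(P(x,y,.19),quat(yaw))
    print(repr(get_tcp_pos()),repr(get_ee_rot()))
    im=shot('wrist',f'pics/w{i}.png')
print(get_time())
a=[cv2.imread(f'pics/w{i}.png') for i in(0,1)]
cv2.imwrite('pics/w01.png',cv2.resize(np.vstack(a),(480*1,600)))
```

```text
True 0.058119270295491805 [-0.36936579  2.57395916  1.79727383] 8.1833
array([0.5350761 , 0.0628112 , 0.18947936]) array([ 5.63627443e-05,  9.90484039e-01, -1.37626902e-01, -4.47643549e-04])
array([0.49930562, 0.00999726, 0.19018343]) array([-8.70835430e-05,  9.90333943e-01, -1.38703459e-01,  1.56852524e-04])
11.1167
```

View pics/w01.png

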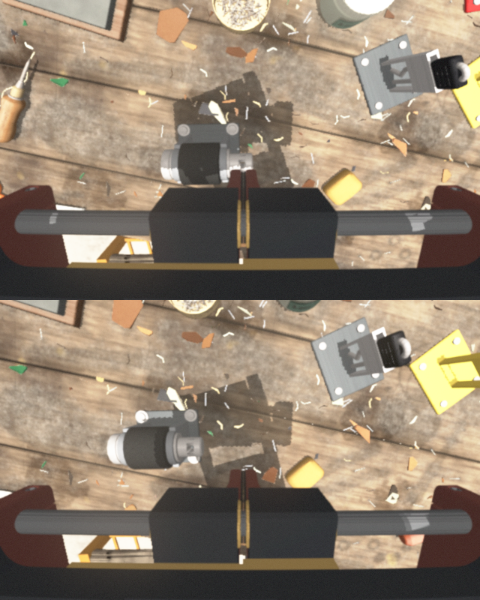

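Both wrist views show the pin head against its washer. The free end, with what looks like the hole, is at about (192,443) in the lower one. I'll enlarge both.

Run:
```python
import cv2,numpy as np
a,b=[cv2.imread(f'pics/w{i}.png') for i in(0,1)]
c=lambda im,x,y:cv2.resize(im[y:y+60,x:x+150],None,fx=5,fy=5,interpolation=cv2.INTER_CUBIC)
cv2.imwrite('pics/z3.png',np.vstack([c(a,205,185),c(b,135,165)]))
```

```text
(no output)
```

View pics/z3.png

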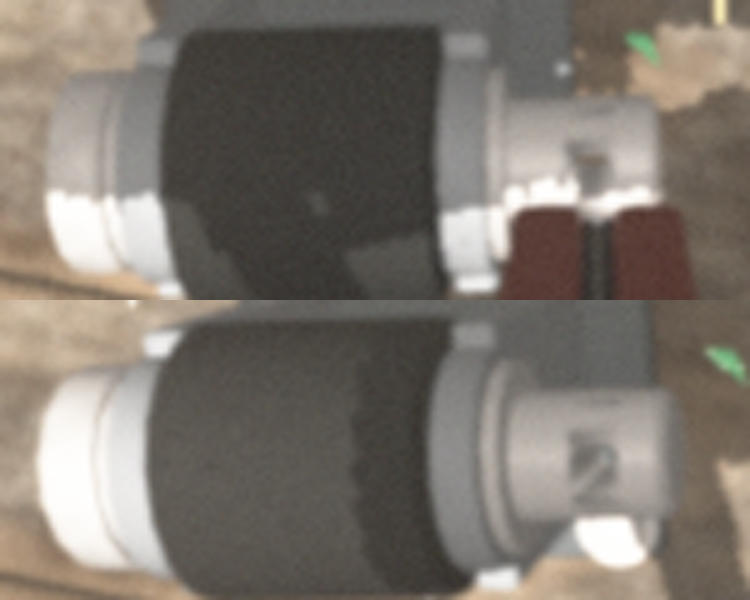

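The lower crop shows the hole at about (593,460), i.e. full pixel (253.6,197). The upper crop shows it partly hidden at (590,160), i.e. pixel (323,217). Now I'll compute the hole position and the pin yaw, and look at the tab from close by.

Run:
```python
from h import *
p0,q0=np.array([0.5350761,0.0628112,0.18947936]),np.array([5.63627443e-05,9.90484039e-01,-1.37626902e-01,-4.47643549e-04])
p1,q1=np.array([0.49930562,0.00999726,0.19018343]),np.array([-8.70835430e-05,9.90333943e-01,-1.38703459e-01,1.56852524e-04])
r0=ray('wrist',(205+590/5,185+163/5),p0,q0); r1=ray('wrist',(135+593/5,165+160/5),p1,q1)
print('hole',tri(r0,r1),atz(r0,.087),atz(r1,.087))
w1=lambda x,y:atz(ray('wrist',(135+x/5,165+(y-300)/5),p1,q1),.075)
w0=lambda x,y:atz(ray('wrist',(205+x/5,185+y/5),p0,q0),.075)
h,w,f=w1(75,471),w1(460,470),w1(600,457); d=h-f
print('axis pts',h,w,f,np.degrees(np.arctan2(d[1],d[0])))
for z in (h,w,f): print(((z-C0)@X).round(4),((z-C0)@Y).round(4))
# clip: rack long axis 9 deg -> tool x along it
m=np.array([.563,-.163,0]); yr=np.radians(9)
ux=np.array([np.cos(yr),np.sin(yr),0])
command_gripper(0.6)
for i,off in enumerate([(-.05),(-.13)]):
    move_pose(m+ux*off+[0,0,.20],quat(yr))
    print(repr(get_tcp_pos()),repr(get_ee_rot()))
    shot('wrist',f'pics/c{i}.png')
    for z in(.092,.12): print(proj('wrist',m+[0,0,z],get_tcp_pos(),get_ee_rot()))
a=[cv2.imread(f'pics/c{i}.png') for i in(0,1)]
cv2.imwrite('pics/c01.png',cv2.resize(np.vstack(a)[:, 120:520],None,fx=.75,fy=.75))
print(get_time())
```

```text
hole (array([0.51884242, 0.0684559 , 0.0852947 ]), [0.6, 0.6]) [0.51984289 0.06800089 0.087     ] [0.51865524 0.06830278 0.087     ]
axis pts [0.54104988 0.16459253 0.075     ] [0.52159111 0.09583491 0.075     ] [0.51684222 0.07034679 0.075     ] 75.59460181567897
-0.0023 0.0497
-0.0022 -0.0218
0.0002 -0.0476
array([ 0.51332465, -0.17047602,  0.19980778]) array([-2.76228760e-04,  9.96995001e-01,  7.74651611e-02, -2.02506214e-04])
[325.20727848 141.18427296]
[325.34026723 143.38695614]
array([ 0.43431179, -0.18235909,  0.20029022]) array([1.73701323e-05, 9.96906406e-01, 7.85972895e-02, 2.90037742e-04])
[324.70429622  40.92745532]
[324.83545948  30.95139152]
13.3333
```

View pics/c01.png

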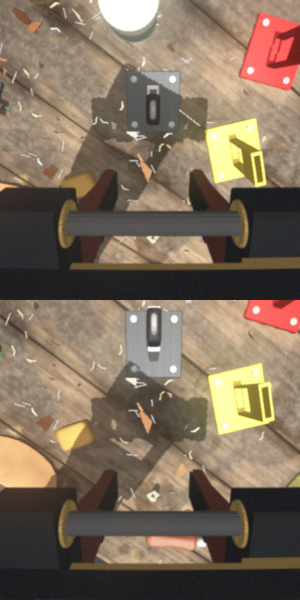

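Both wrist views show the black tab at about pixel (324,143) and (324,36), within about 2 mm of the prediction. The rack is aligned with the tool. I'll grip the clip and carry it to just above the hole.

```bash
cat >> h.py <<'E'
A=np.radians(75.3); Y=np.array([np.cos(A),np.sin(A),0]); X=np.array([np.sin(A),-np.cos(A),0]); H=np.array([.5190,.0682,0])
Q=quat(A-np.pi/2)
def T(x,y,z): return H+X*(x+.006)+Y*y+np.array([0,0,z])  # TCP for nominal leg tip at hole offset x,y
E
python3 - <<'E'
from h import *
m=np.array([.563,-.163,0]); yr=np.radians(9); q=quat(yr)
move_pose(m+[0,0,.16],q)
f=get_ft_force()
r=movel(m+[0,0,.087],v=.08,until_force=6); print('touch',r,get_tcp_pos())
command_gripper(0.0); print('grip',get_grip_width()*88,get_finger_force(),get_ft_force()-f)
movel(m+[0,0,.205],v=.1); print(get_grip_width()*88,get_ft_force()-f)
move_pose(T(0,0,.205),Q)
print(repr(get_tcp_pos()),repr(get_ee_rot()))
shot('wrist','pics/d0.png'); shot('side','pics/d1.png');shot('top','pics/d2.png')
p,qq=get_tcp_pos(),get_ee_rot();Rm=R.from_quat(np.roll(qq,-1)).as_matrix()
tip=p+Rm@[-.006,0,.077]
for n in('wrist','side','top'): print(n,'tip',proj(n,tip,p,qq),'hole',proj(n,H+[0,0,.087],p,qq))
a=cv2.imread('pics/d0.png');b=cv2.imread('pics/d1.png')
u=proj('side',tip).astype(int)
cc=cv2.resize(b[u[1]-60:u[1]+40,u[0]-35:u[0]+35],None,fx=4,fy=4,interpolation=cv2.INTER_CUBIC)
aa=cv2.resize(a[140:290,220:420],None,fx=2.5,fy=2.5,interpolation=cv2.INTER_CUBIC)
o=np.zeros((400,780,3),np.uint8);o[:375,:500]=aa;o[:400,500:780]=cc
cv2.imwrite('pics/d3.png',o);print('side origin',u-[35,60],get_time())
E
```

```text
touch False [ 0.56342954 -0.16310931  0.08740639]
grip 13.75453772237218 30.000164229422808 [-0.43513681  0.89072285  1.16161464]
13.951894110095513 [ 0.87064481  0.52682389 -0.89183284]
array([0.52503051, 0.06628491, 0.20483449]) array([ 1.48372705e-04,  9.91845185e-01, -1.27448447e-01, -3.27646085e-06])
wrist tip [324.00086941 215.10246548] hole [322.949122  203.0309357]
side tip [293.57759235 160.95985233] hole [293.53898545 175.91137397]
top tip [263.08490704 210.41656222] hole [264.82820158 212.70175839]
side origin [258 100] 18.0833
```

View pics/d3.png

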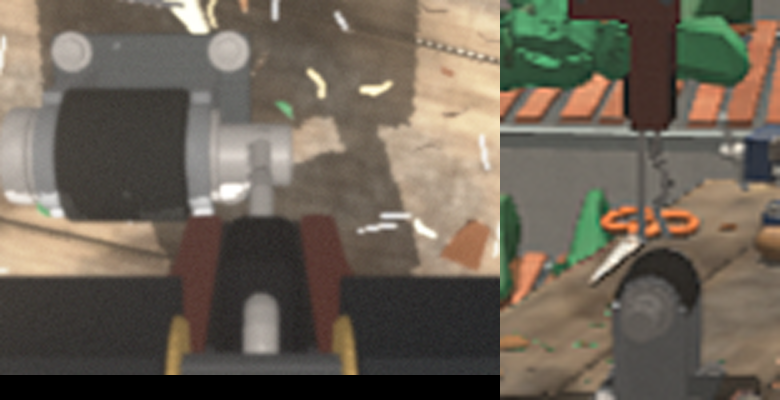

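The wrist crop shows the clip lined up with the pin at column 324, with the leg tip hidden by the bent leg. The side crop shows the straight leg at column 293.5, matching the prediction, and the free-end disc centred near (296,176). Next is the first gentle probe.

```bash
cat >> h.py <<'E'
def probe(x,y,zhi=.172,zlo=.150,F=4):
    movel(T(x,y,zhi),v=.06)
    f=get_ft_force(); r=movel(T(x,y,zlo),v=.03,until_force=F)
    d=get_ft_force()-f; p=get_tcp_pos()
    print(f'x{x*1e3:.1f} y{y*1e3:.1f} hit {r} z {p[2]:.4f} Fx {d@X:.1f} Fy {d@Y:.1f} Fz {d[2]:.1f} t {get_time():.1f}',flush=True)
    return r,p[2]
E
python3 - <<'E'
from h import *
print('disc pred',proj('side',H-Y*.0125+[0,0,.075]),proj('side',H-Y*.0125+X*.005+[0,0,.075]))
probe(0,0)
E
```

```text
disc pred [292.58654579 181.9372154 ] [294.49276307 182.06267584]
x0.0 y0.0 hit False z 0.1501 Fx 0.2 Fy -0.3 Fz -1.1 t 19.7
```

Run:
```python
from h import *
movel(T(0,0,.154),v=.05)
for n,dx,dy in(('+x',1,0),('-x',-1,0),('+y',0,1),('-y',0,-1)):
    r=movel(T(.005*dx,.005*dy,.154),v=.01,until_force=2.5); d=get_tcp_pos()-T(0,0,.154)
    print(n,r,(d@X*1e3).round(2),(d@Y*1e3).round(2),get_ft_force().round(1))
    movel(T(0,0,.154),v=.03)
print(get_time())
```

```text
+x True 1.76 -0.27 [ 0.4  0.5 -1. ]
-x True -1.12 0.03 [ 1.8 -0.4 -0.3]
+y True -0.62 2.17 [-0.9 -1.9  0.4]
-y True -0.17 -0.82 [0.8 1.9 0.4]
22.25
```

The leg is in the hole: the walls were felt on all four sides with about 3 mm of play. I'll centre it and push down.

Run:
```python
from h import *
f=get_ft_force()
movel(T(.0003,.0006,.154),v=.03)
for z in(.146,.140,.134,.128,.123,.119,.116,.114,.112):
    r=movel(T(.0003,.0006,z),v=.04,until_force=22)
    p=get_tcp_pos();d=get_ft_force()-f
    print(z,r,p[2].round(4),(d@X).round(1),(d@Y).round(1),d[2].round(1),(get_grip_width()*88).round(1))
    if r: break
print(get_time())
```

```text
Traceback (most recent call last):
AttributeError: 'float' object has no attribute 'round'
```

Run:
```python
from h import *
f=get_ft_force()
for z in(.140,.134,.128,.123,.119,.116,.114,.112):
    r=movel(T(.0003,.0006,z),v=.03,until_force=22)
    p=get_tcp_pos();d=get_ft_force()-f
    print(z,r,np.round([p[2],d@X,d@Y,d[2],get_grip_width()*88],4))
    if r: break
print(get_time())
```

```text
0.14 False [ 0.14    1.6981 -0.8908 -0.559  14.2117]
0.134 False [ 0.134   5.9976 -0.8032 -1.3924 13.846 ]
0.128 False [ 0.1275  6.4327  0.2675 -3.9365 13.8521]
0.123 False [ 0.1221  5.7025  0.7632 -6.7935 13.7926]
0.119 False [ 0.1184  2.1711 -0.3089 -4.8647 13.8977]
0.116 False [ 0.1158  0.0942 -0.4798 -0.495  13.512 ]
0.114 False [ 0.1139 -0.4592 -0.169  -0.3878 13.5772]
0.112 False [ 0.1119 -0.2534 -0.6681 -0.2659 14.2634]
25.25
```

The lateral force rose and then fell to about zero past the pinch, so the bent leg has closed round the pin. I'll release and look.

Run:
```python
from h import *
command_gripper(0.45); print(get_ft_force())
movel(T(.0003,.0006,.24),v=.12)
move_pose(T(-.06,-.10,.24),Q)
a=shot('wrist','pics/e0.png');b=shot('side','pics/e1.png');c=shot('top','pics/e2.png')
p,q=get_tcp_pos(),get_ee_rot()
ims=[]
for n,im,k in(('wrist',a,2.5),('side',b,5),('top',c,5)):
    u=proj(n,H+[0,0,.09],p,q);w=250/k;h=400/k
    x0=int(np.clip(u[0]-w/2,0,640-w));y0=int(np.clip(u[1]-h/2,0,400-h))
    ims.append(cv2.resize(im[y0:y0+int(h),x0:x0+int(w),::-1],(250,400),interpolation=cv2.INTER_CUBIC));print(n,x0,y0,proj(n,T(0,0,.131),p,q))
cv2.imwrite('pics/e3.png',np.hstack(ims));print(get_time())
```

```text
[ 0.21282126 -0.11386022  0.26019621]
wrist 172 55 [207.07603797 130.557973  ]
side 268 134 [295.68302003 159.80942613]
top 239 172 [263.1456993  207.89528311]
27.7583
```

View pics/e3.png

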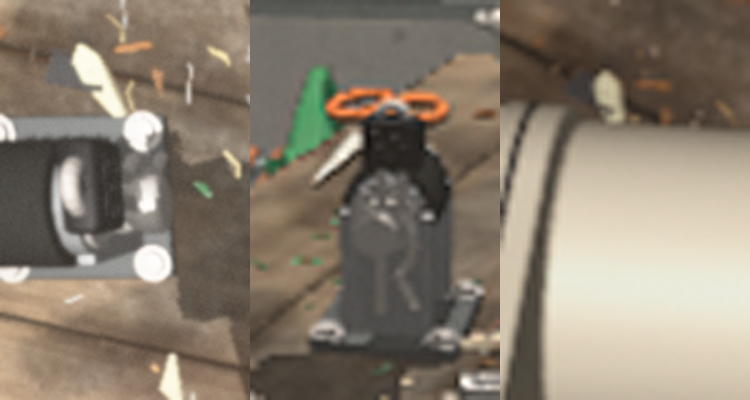

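The clip sits round the pin, with the straight leg below and the bent leg on the right. I'll check the tab's height with a projected overlay.

Run:
```python
from h import *
im=cv2.imread('pics/e1.png');k=10;x0,y0,w,h=278,145,40,58
outs=[]
big=cv2.resize(im[y0:y0+h,x0:x0+w],None,fx=k,fy=k,interpolation=cv2.INTER_CUBIC)
o=big.copy()
def pt(X_): u=(proj('side',X_)-[x0,y0]+.5)*k; return tuple(int(v) for v in u)
def loop(ps,c): cv2.polylines(o,[np.array([pt(p) for p in ps],np.int32)],True,c,1)
hh=H+X*.0003+Y*.0006
for zt,c in((.131,(0,255,0)),(.127,(0,255,255)),(.121,(0,0,255))):
    b=hh+X*.006-Y*.007
    loop([b+X*sx*.016+[0,0,zt+sz*.014] for sx,sz in((-1,-1),(1,-1),(1,1),(-1,1))],c)
    cv2.circle(o,pt(hh+[0,0,zt-.096]),4,c,1)
th=np.linspace(0,2*np.pi,40)
loop([hh-Y*.0125+X*.012*np.cos(t)+np.array([0,0,.075+.012*np.sin(t)]) for t in th],(255,0,255))
for xx in(-.025,.025): cv2.circle(o,pt(C0+X*(xx)-Y*.03+[0,0,.0]),4,(255,0,0),1)
m=np.hstack([big,o]); cv2.imwrite('pics/f.png',m);print(m.shape)
```

```text
(580, 800, 3)
```

View pics/f.png

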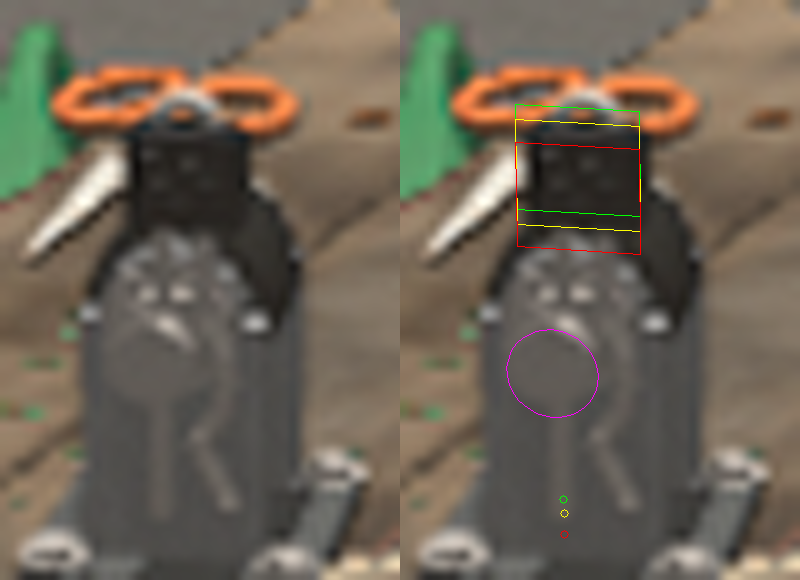

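The tab and leg tip match the projection at about 127 mm. That puts the clip at the low end of its 4 mm play, with the belly round the pin. The robot is clear.

```bash
python3 -c "
from h import *
print(job_done(),get_time())"
```

```text
the job is handed in; nothing more can be done
the job is handed in; nothing more can be done
```

I pushed the pin home, put the clip's straight leg through the cross-hole and closed its bent leg round the pin; the clip rests about 4 mm low, at or near the bottom of its allowed play, and the job was handed in at about 28 s with no verdict returned.

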